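Drain and brush out the specimen rinse pot

TASK

Open the leaning rinse pot's drain cock fully with its winged key, so that the wings lie in line with the drain pipe. With the drain open, take the bottle brush from its jar and, pressing the bristles lightly against the pot's wall, give the inside two up-and-down strokes, each from right down at the bottom until most of the bristle head is out of the mouth. Then stand the brush back in its jar, bristles down, and let go; leave the jar standing in its place and the other things on the bench undisturbed.

Things in the scene. Friction and masses are not known exactly. Their poses are not given: they have to be found in the camera images.
- station: Rinse station, fixed: stainless drip tray 270 x 200 mm (floor 4 mm, rim 18 mm above the bench) with the leaning pot between two aluminium cheeks (4 mm plates at y +-43 mm, x 0 to 75 mm, up to 145 mm high). Origin: centre of the tray's underside, z up. -x is the operator's side: the pot leans and its drain points that way. The pot's origin lies at (50, 0, 92) mm.
- pot: Open stainless cylinder, outside 80 mm, inside 74 mm across, 97 mm tall, leaning 31.5 degrees (0.55 rad). Origin: centre of its outer underside; z: its axis, out of the mouth. The drain pipe leaves the wall along -x, 16 mm above the underside: 15 mm nipple, brass valve body (25 mm across, up to z = 29 mm, x -57 to -95 mm), spout bent down at x -112 mm.
- pot_floor (a point): Centre of the pot's inner floor (5 mm above the pot's origin); axes as the pot's.
- pot_mouth (a point): Centre of the pot's mouth, level with the rim (97 mm above the pot's origin); axes as the pot's.
- drain_key (a joint): The winged key of the drain cock, rad: 0 = shut, wings crosswise to the drain pipe; 1.571 = fully open, wings in line with the pipe. Grows counter-clockwise seen from above (positive about the pot's z axis). Stops at both ends, stays where it is left, about 0.1 N m to turn. It may stand partly open at first (0 to 0.5).
- key_grip (a point): Middle of the key's plain aluminium wing bar: 60 mm long (y), 9 mm thick (x), z +-10 mm (at the tips -5 to +10). z is the turning axis, up out of the cock, parallel to the pot's axis and 76 mm from it on its -x side; this point is 60 mm above the pot's origin. The outer wall is 36 mm from the axis, so the wing tips pass it by 6 mm. The frame turns with the key.
- brush: Bottle brush, loose, about 90 g, 205 mm long: pale cylindrical bristle head (rigid) 52 mm across, 68 mm long, its flat lower end 36 mm across; 6 mm wire shaft; round wooden handle 18 mm across, 125 to 205 mm above the bristle end. Origin: centre of the bristle end; z towards the handle. Starts upright in its jar, bristles down.
- brush_grip (a point): Point on the brush's axis in the handle, 168 mm above the bristle end.
- brush_jar: Open stainless jar that holds the brush, loose, 0.6 kg: 76 mm outside and 70 mm inside diameter, 85 mm tall, floor 6 mm thick. Origin: centre of the underside; z up.
- spray_bottle: White trigger spray bottle, 64 mm across, 191 mm tall; bystander. It, the beaker and the brush jar stand left or right of the station and change places. Origin: centre of the underside.
- beaker: Empty glass beaker, 72 mm across, 95 mm tall; bystander. Origin: centre of the underside.
- specimen_jar: Small clear screw jar, 40 mm across, 52 mm tall, standing in the drip tray beside a cheek; bystander. Origin: centre of the underside.
- stopper: Black rubber stopper, 34 mm across, 26 mm tall, standing in the front of the drip tray; bystander. Origin: centre of the underside.
- knife: Black snap-off knife, 145 x 20 x 12 mm, lying on the cutting mat; bystander. Origin: under its middle.
- caliper: Steel caliper 220 mm long, 11 mm thick, lying; bystander. Origin: under the middle of its beam.

How it is judged:
On the way, in this order (a step that is already met when the one before it is completed fails the run):
1. the drain cock is turned fully open (joint beyond 1.42) (value of joint drain_key above 1.42 rad), for 0.2 s.
2. first stroke, down: the held brush is down in the pot, its bristle end within 10 mm of the floor, touching the pot, with the drain open (value of joint drain_key above 1.42 rad and x of brush in the frame of pot_floor between -0.016 and 0.016 m and y of brush in the frame of pot_floor between -0.016 and 0.016 m and contact force between the fingers and brush above 0.5 N and contact force between brush and pot above 0.2 N and angle between the z axis of brush and the z axis of pot, either way round below 0.2 rad and z of brush in the frame of pot_floor below 0.01 m), for 0.05 s.
3. first stroke, up: bristle end 45 to 92 mm above the floor, still in the mouth, bristles touching the wall (value of joint drain_key above 1.42 rad and x of brush in the frame of pot_floor between -0.016 and 0.016 m and y of brush in the frame of pot_floor between -0.016 and 0.016 m and contact force between the fingers and brush above 0.5 N and contact force between brush and pot above 0.2 N and angle between the z axis of brush and the z axis of pot, either way round below 0.2 rad and z of brush in the frame of pot_floor between 0.045 and 0.092 m), for 0.02 s.
4. second stroke, down (all of step 2), for 0.05 s.
5. second stroke, up (all of step 3), for 0.02 s.
At the end, for the whole second after the job is handed in: Key beyond 1.42 rad; brush at rest and released in its jar, bristle end under 20 mm above the jar's underside, within 0.35 rad of upright; jar upright (0.1 rad), within 60 mm of its start; bystanders within 30 mm of their starts, the standing ones within 0.35 rad of upright (value of joint drain_key above 1.42 rad and x of brush in the frame of brush_jar between -0.025 and 0.025 m and y of brush in the frame of brush_jar between -0.025 and 0.025 m and z of brush in the frame of brush_jar between 0 and 0.02 m and angle between each of brush, spray_bottle, beaker, specimen_jar, stopper's own z axis and vertical below 0.35 rad and linear speed of brush below 0.05 m/s and angle between brush_jar's own z axis and vertical below 0.1 rad and distance of brush_jar from where it was at the start of the episode below 0.06 m and distance of each of knife, caliper, spray_bottle, beaker, specimen_jar, stopper from where it was at the start of the episode below 0.03 m); the robot touches nothing.
It fails at once if a bystander is knocked over or shifted by more than 30 mm (not (distance of each of knife, caliper, spray_bottle, beaker, specimen_jar, stopper from where it was at the start of the episode below 0.03 m and angle between each of spray_bottle, beaker, specimen_jar, stopper's own z axis and vertical below 0.35 rad)).
It fails at once if the brush is rammed against the pot (over 40 N) (contact force between brush and pot above 40 N).
It also fails if it takes over 67 s, if anything falls off the work surface, if the arm or the gripper's body presses on something with over 40 N, if the wrist force passes 120 N, or if a joint passes its speed limit or range.

ROBOT

A 6-joint arm with a two-finger parallel gripper is mounted at the origin on the work surface. World frame = base frame: x ahead of the robot, y to its left, z up, the work surface at z = 0. Lengths are in m, angles in rad, forces in N, time in s.
With the tool pointing down it reaches from about 0.4 to 0.825 m from the base axis. Payload 7 kg.
Tool frame: the origin (TCP) lies on the centre line of the jaws, within the pads' length; the fingertips stand 22 mm ahead of it and the grasp point (between the pads) lies 3 mm ahead of it (manip.finger_overhang is the distance from the TCP to the fingertips, in m); z points along the fingers, y is the line along which they close (so a half turn about z gives the same grasp; the last joint's range is limited). The gripper opens to 85 mm and grips with 20 to 120 N. Pads are 22 mm wide; open, the fingers measure 114 mm over their backs; the gripper's body (76 mm by 85 mm) begins 54 mm behind the grasp point. The pads swing forward as they close: fully open they stand 13 mm farther back than shut.
Start: joints at [-1.012, 0.359, 0.012, 0, -1.224, -0.288], TCP at [0.181, -0.65, 0.253] pointing down, gripper open.
Joint ranges: [-3.07, 3.07], [-1.43, 2.12], [-1.02, 1.25], [-3.03, 1.67], [-3.05, -0], [-3.03, 3.03]. Speed limits (rad/s): [2.39, 2.39, 3.01, 3.14, 3.14, 3.14].

INTERFACE

Orientations are given as [roll, pitch, yaw] about the fixed x, y, z axes, in that order (R = Rz(yaw) Ry(pitch) Rx(roll)).
In Python, from rig import manip gives the robot as it stands.
- The arm moves only by the tool jog_arm, never from a script. Its arguments are lists of equal length, an entry for each row: "dp": the shift along the tool's x, y, z in cm, a list of three; "twist": the turn about the tool's z in rad; "hand": the gripper command: -1 is shut, 1 is fully open, values between are in proportion. In form: {"dp": [[tx, ty, tz], ...], "twist": [twist, ...], "hand": [hand, ...]}. A call has 1 to 10 rows; each row shifts and turns the commanded pose from where the row before left it, along the tool's axes as they then stand; what a row does not reach is not made up. A row lasts 1/8 s, in which the tool goes at most 62.5 mm and 10.7 degrees, less where a joint would pass 70% of its speed; a pose out of reach is approached as far as the arm can. A call with a gripper value outside its range is refused whole. The fingers move at their own pace and stop on an object; the grip force is fixed at half the most. Time passes only in rows, so rows that do not move let the fingers close. It gives the time, the measured TCP pose, the force, the opening and the grip force at its end, in the units of the state.
- manip.read_state(): the state, without advancing time (a new reading comes with each control period).
- manip.read_camera(name): name is "side" or "top"; returns a dict with "pixels" (420x560x3 uint8, blue, green, red), "depth" (420x560 float32, m along the optical axis (not along the pixel's ray), 0 where there is no reading), "fx", "fy", "cx", "cy" (pixels), "distortion" ([k1, k2, p1, p2, k3] as OpenCV has them; the pictures are not rectified), "T" (4x4, takes a point from camera to world coordinates). Camera axes: x right, y up, looking along -z (the intrinsics and any distortion apply to the point x, -y, -z); pixel columns grow to the right and rows downward; lengths in m; the calibration is good to about 2 mm. A picture is of the moment at which its call begins.
- manip.sign_off(): hands the job in; it is judged then, once.
The state is a dict: "t": time; "q": joint angles; "qd": joint speeds; "joint_efforts": joint torques, N m; "position": TCP position; "orientation": TCP orientation; "force": force on the tool from outside, world axes, zero at the start; "moment": the same for the moment, N m; "finger_gap": finger opening in m; "finger_force": force on a finger pad.
Only numpy, scipy, OpenCV 4.12 (cv2) and the standard library are available. Lean on these libraries where they do the work, as an engineer would, in place of code of your own. Each camera call takes 0.05 s, during which the arm holds its last target. There are 200 camera calls.

## Working session

There is one attempt and no reset: what is moved stays moved. The work goes in short steps, Python scripts to look and compute and a tool call to move; the robot and the scene stay as the last step left them, time stands still between calls to the robot, and variables do not carry over. Pictures are saved under pics/ and viewed, at most 10 in all, crops included, and the job is handed in when it is done.

Besides the shell and the picture viewer there is one more tool, called after "Request:" as a command line: name --pt "numbers of a row" for each row, then --argument value for the rest. jog_arm: Moves the arm, as the interface text tells. Its arguments: {"type":"object","properties":{"dp":{"type":"array"},"twist":{"type":"array"},"hand":{"type":"array"}},"required":["dp","twist","hand"]}

```bash
mkdir -p pics; ls
cat > h.py <<'E'
import numpy as np,cv2
from rig import manip
def cloud(c):
    d=c["depth"];h,w=d.shape
    u,v=np.meshgrid(np.arange(w),np.arange(h))
    K=np.array([[c["fx"],0,c["cx"]],[0,c["fy"],c["cy"]],[0,0,1.]])
    p=cv2.undistortPoints(np.stack([u,v],-1).reshape(-1,1,2).astype(np.float64),K,np.array(c["distortion"],float)).reshape(h,w,2)
    P=np.stack([p[...,0]*d,-p[...,1]*d,-d,np.ones_like(d)],-1)
    W=P@np.array(c["T"]).T
    W[d==0]=np.nan
    return W[...,:3]
E
python3 - <<'E'
from h import *
s=manip.read_state();print({k:np.round(v,3) for k,v in s.items()})
for n in("side","top"):
    c=manip.read_camera(n);cv2.imwrite(f"pics/{n}0.png",c["pixels"]);np.save(n+"0.npy",cloud(c))
    print(n,np.round(c["T"],3).tolist(),c["fx"],c["distortion"])
E
```

```text
pics
{'t': np.float64(0.0), 'q': array([-1.012,  0.359,  0.011, -0.   , -1.224, -0.288]), 'qd': array([ 0.001, -0.002,  0.001, -0.001,  0.001,  0.   ]), 'joint_efforts': array([-2.0000e-03, -5.8332e+01,  2.9341e+01,  6.9370e+00, -6.0000e-03,
       -0.0000e+00]), 'position': array([ 0.18 , -0.65 ,  0.252]), 'orientation': array([ 3.14 , -0.   , -2.871]), 'force': array([ 0.086, -0.353, -0.931]), 'moment': array([0.006, 0.034, 0.02 ]), 'finger_force': np.float64(0.0), 'finger_gap': np.float64(0.085)}
side [[-0.895, 0.312, -0.32, 0.159], [-0.447, -0.631, 0.634, 0.635], [-0.004, 0.711, 0.703, 0.841], [0.0, 0.0, 0.0, 1.0]] 478.0933385981743 [-0.12775579  0.          0.          0.          0.        ]
top [[0.019, 0.988, -0.15, 0.374], [-1.0, 0.021, 0.017, -0.005], [0.02, 0.15, 0.989, 0.94], [0.0, 0.0, 0.0, 1.0]] 380.75099923131376 [-0.06348619  0.          0.          0.          0.        ]
```

View pics/side0.png

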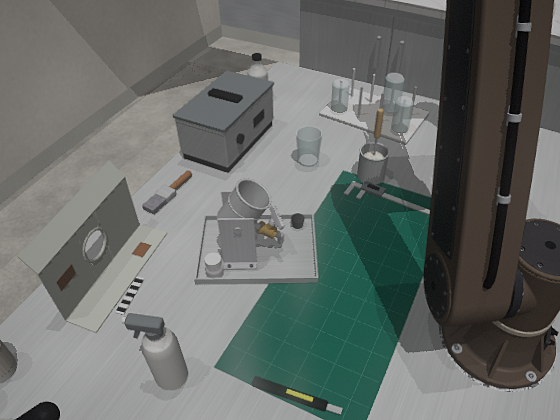

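View pics/top0.png

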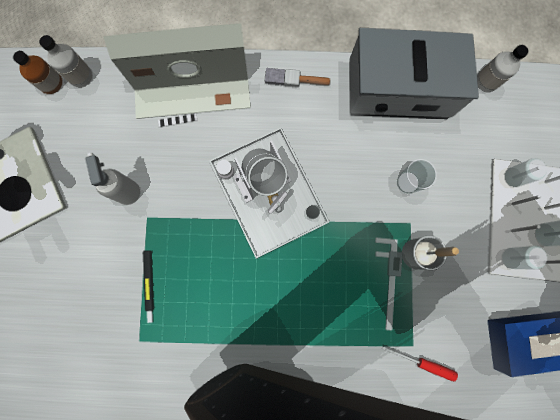

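The side view shows the tray around (258,250), jar with brush (373,155) and key near (277,220). In the top view the tray corners are about (211,161), (284,130), (328,220) and (257,257), the jar is at (427,252) and the handle points right.

```bash
cat > m.py <<'E'
from h import *
from scipy.spatial.transform import Rotation as Ro
T=np.load("top0.npy");S=np.load("side0.npy")
for n,P,(u0,u1,v0,v1) in(("top",T,(200,340,120,265)),("side",S,(185,330,200,295))):
    Q=P[v0:v1,u0:u1].reshape(-1,3)
    m=(Q[:,2]>.013)&(Q[:,2]<.022)
    if n=="top": R0=Q[m]
    print(n,m.sum(),cv2.minAreaRect(Q[m][:,:2].astype(np.float32)*1000))
for n,P,(u0,u1,v0,v1) in(("top",T,(395,475,220,285)),("side",S,(345,400,95,200))):
    Q=P[v0:v1,u0:u1].reshape(-1,3)
    r=Q[(abs(Q[:,2]-.083)<.006)]
    print(n,"jar rim",len(r),cv2.minEnclosingCircle(r[:,:2].astype(np.float32)*1000))
    hh=Q[(Q[:,2]>.13)&(Q[:,2]<.24)]
    for a in np.arange(.12,.24,.02):
        k=hh[abs(hh[:,2]-a-.01)<.01]
        if len(k):print(" handle",round(a+.01,2),len(k),k.mean(0).round(4))
    if len(hh):print(hh.max(0))
# bystander max heights, positions
for n,P,b in(("bottle top",T,(80,150,150,210)),("beaker top",T,(395,440,155,195))):
    Q=P[b[2]:b[3],b[0]:b[1]].reshape(-1,3);Q=Q[Q[:,2]>.03];print(n,Q.min(0),Q.max(0))
E
python3 m.py
```

```text
top 685 ((555.3133544921875, 7.852935791015625), (271.3600769042969, 200.41554260253906), 27.27436637878418)
side 852 ((553.9793701171875, 7.5490875244140625), (269.65057373046875, 205.39907836914062), 27.273427963256836)
top jar rim 211 ((407.5653381347656, -363.7247314453125), 39.6022834777832)
 handle 0.13 10 [ 0.4068 -0.3556  0.137 ]
 handle 0.15 34 [ 0.4069 -0.3548  0.1506]
 handle 0.17 36 [ 0.4059 -0.3557  0.1701]
 handle 0.19 41 [ 0.4068 -0.3559  0.1894]
 handle 0.21 68 [ 0.4061 -0.3599  0.2078]
[ 0.41567862 -0.35235961  0.2124771 ]
side jar rim 243 ((416.9942932128906, -501.57183837890625), 177.26043701171875)
 handle 0.13 14 [ 0.4023 -0.3573  0.1357]
 handle 0.15 45 [ 0.4029 -0.3559  0.1494]
 handle 0.17 41 [ 0.4039 -0.3558  0.1701]
 handle 0.19 52 [ 0.4042 -0.356   0.1897]
 handle 0.21 44 [ 0.4053 -0.3591  0.2075]
[ 0.41418305 -0.34983597  0.21305663]
bottle top [0.51439618 0.32782631 0.03004661] [0.59406762 0.38399372 0.1936635 ]
beaker top [ 0.5529232  -0.38214346  0.03017819] [ 0.62375655 -0.31071111  0.09836412]
```

```bash
cat >> h.py <<'E'
from scipy.spatial.transform import Rotation as Ro
YAW=np.radians(27.27);SO=np.array([.5547,.0077,0])
RS=Ro.from_euler('z',YAW).as_matrix();RP=RS@Ro.from_euler('y',-.55).as_matrix()
PO=SO+RS@[.05,0,.092]
def w2s(P):return (P-SO)@RS
def w2p(P):return (P-PO)@RP
def p2w(p):return PO+RP@np.asarray(p,float)
def s2w(p):return SO+RS@np.asarray(p,float)
def jog(goal,g_psi=None):
    s=manip.read_state();R=Ro.from_euler('xyz',s["orientation"]).as_matrix()
    print("tool shift cm",np.round(R.T@(np.asarray(goal)-s["position"])*100,2),"rpy",np.round(s["orientation"],3),"pos",np.round(s["position"],4))
E
python3 - <<'E'
from h import *
for n in("top","side"):
    P=np.load(n+"0.npy").reshape(-1,3);P=P[~np.isnan(P[:,0])]
    p=w2p(P)*1000
    k=p[(abs(p[:,0]+76)<36)&(abs(p[:,1])<36)&(p[:,2]>48)&(p[:,2]<80)]
    xy=k[:,:2];c=xy.mean(0);w,v=np.linalg.eigh(np.cov(xy.T));d=v[:,1]
    print(n,len(k),c,k[:,2].min(),k[:,2].max(),"sd",np.sqrt(w),"dir",d,"theta",np.arctan2(-d[0]*np.sign(d[1]),abs(d[1])), "ext",((xy-c)@d).min(),((xy-c)@d).max())
    # pot rim check
    r=p[(abs(p[:,2]-96)<4)&(np.hypot(p[:,0],p[:,1])<50)&(np.hypot(p[:,0],p[:,1])>32)]
    print(" rim",len(r),cv2.fitEllipse(r[:,:2].astype(np.float32)), r[:,2].max())
E
```

```text
top 170 [-73.88919308   0.30943612] 48.20202085305322 72.8733376094159 sd [ 2.80341962 16.04976931] dir [-0.43904082  0.89846712] theta 0.45453081829224257 ext -29.200461510750912 29.486846090336346
 rim 291 ((0.3022209405899048, -0.0201682448387146), (78.32666015625, 78.64082336425781), 14.706562995910645) 99.99801050765005
side 204 [-74.58356691   2.96450124] 48.41306793992661 74.37247613230726 sd [ 2.56482986 16.04424874] dir [-0.45228243  0.89187477] theta 0.4693228174089407 ext -30.90333644656343 28.22495476815592
 rim 290 ((0.1621730923652649, 1.240785837173462), (78.04917907714844, 78.56594848632812), 36.63739776611328) 99.98409483071889
```

Run:
```python
from h import *
for x,y,z in((-.078,-.032,.127),(-.049,-.030,.127),(-.049,-.024,.127)):
    g=s2w([x,y,z]);print(g.round(4));jog(g)
# shift in rotated tool frame psi=-2.666
s=manip.read_state();R=Ro.from_euler('xyz',[np.pi,0,YAW-np.pi]).as_matrix()
print(R.T@(s2w([-.078,-.032,.127])-s["position"])*100)
```

```text
[ 0.5    -0.0565  0.127 ]
tool shift cm [-46.67  48.63  12.61] rpy [ 3.14  -0.    -2.871] pos [ 0.1804 -0.65    0.2525]
[ 0.5249 -0.0414  0.127 ]
tool shift cm [-49.47  49.42  12.61] rpy [ 3.14  -0.    -2.871] pos [ 0.1804 -0.65    0.2525]
[ 0.5221 -0.0361  0.127 ]
tool shift cm [-49.34  50.01  12.61] rpy [ 3.14  -0.    -2.871] pos [ 0.1804 -0.65    0.2525]
[-55.60521182  38.11482526  12.54624921]
```

Request:
jog_arm --pt "0 0 -1" --pt "0 0 -1" --pt "-4 2.75 0" --pt "-4 2.75 0" --pt "-4 2.75 0" --pt "-4 2.75 0" --pt "-4 2.75 0" --pt "-4 2.75 0" --pt "-4 2.75 0" --pt "-4 2.75 0" --twist '[-0.1025,-0.1025,0,0,0,0,0,0,0,0]' --hand '[1,1,0,-1,-1,-1,-1,-1,-1,-1]'

```text
t: 1.35
position: [0.3646, -0.3067, 0.2732]
orientation: [3.141, 0.0, -2.666]
force: [1.1, 0.7, -0.2]
finger_gap: -0.0004
finger_force: 0.0
```

Request:
jog_arm --pt "-4 2.75 0" --pt "-4 2.75 0" --pt "-4 2.75 0" --pt "-4 2.75 0" --pt "0 0 0" --twist '[0,0,0,0,0]' --hand '[-1,-1,-1,-1,-1]'

```text
t: 1.98
position: [0.4571, -0.1349, 0.273]
orientation: [3.141, -0.0, -2.662]
force: [-0.9, -0.0, -0.5]
finger_gap: -0.0002
finger_force: 0.0
```

Run:
```python
from h import *
jog(s2w([-.078,-.032,.127]));s=manip.read_state();print(s["t"],s["finger_gap"],s["force"])
```

```text
tool shift cm [-7.43  4.97 14.6 ] rpy [ 3.141 -0.    -2.662] pos [ 0.4571 -0.1349  0.273 ]
1.975 -0.00017780880877691166 [-0.87289148 -0.01018051 -0.49062025]
```

Request:
jog_arm --pt "-3.7 2.5 0" --pt "-3.7 2.5 0" --pt "0 0 4" --pt "0 0 4" --pt "0 0 4" --pt "0 0 2.6" --pt "0 0 0" --pt "0 0 0" --twist '[0,0,0,0,0,0,0,0]' --hand '[-1,-1,-1,-1,-1,-1,-1,-1]'

```text
t: 2.98
position: [0.4995, -0.0592, 0.1283]
orientation: [-3.141, 0.001, -2.666]
force: [0.8, -0.4, 1.0]
finger_gap: -0.0001
finger_force: 0.0
```

Run:
```python
from h import *
jog(s2w([-.078,-.032,.127]));jog(s2w([-.049,-.030,.127]))
c=manip.read_camera("side");cv2.imwrite("pics/side1.png",cv2.resize(c["pixels"][150:310,180:390],None,fx=3,fy=3))
```

```text
tool shift cm [-0.17  0.21  0.13] rpy [-3.141e+00  1.000e-03 -2.666e+00] pos [ 0.4995 -0.0592  0.1283]
tool shift cm [-3.07  0.41  0.13] rpy [-3.141e+00  1.000e-03 -2.666e+00] pos [ 0.4995 -0.0592  0.1283]
```

View pics/side1.png

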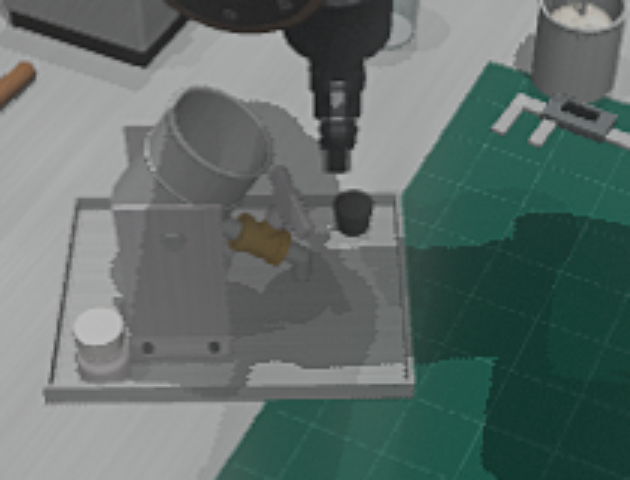

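The crop shows the closed fingers at (336,160), in front of the key wing at (293,195), with the pot at (215,140) behind. I'll push now.

Request:
jog_arm --pt "-0.5 0.1 0.1" --pt "-0.5 0.1 0" --pt "-0.5 0.1 0" --pt "-0.5 0.1 0" --pt "-0.5 0 0" --pt "-0.5 0 0" --pt "0 0.3 0" --pt "0 0.3 0" --pt "0 0 0" --pt "0 0 0" --twist '[0,0,0,0,0,0,0,0,0,0]' --hand '[-1,-1,-1,-1,-1,-1,-1,-1,-1,-1]'

```text
t: 4.28
position: [0.5208, -0.0377, 0.1266]
orientation: [-3.14, -0.002, -2.666]
force: [-0.8, -8.7, 2.9]
finger_gap: -0.0001
finger_force: 4.3
```

```bash
cat > key.py <<'E'
from h import *
s=manip.read_state();print(s["t"],s["force"],w2s(s["position"])*1000)
for n in("top","side"):
    P=cloud(manip.read_camera(n)).reshape(-1,3);P=P[~np.isnan(P[:,0])]
    p=w2p(P)*1000
    k=p[(np.hypot(p[:,0]+76,p[:,1])<33)&(p[:,2]>48)&(p[:,2]<74)]
    if len(k)<20: print(n,len(k));continue
    xy=k[:,:2];c=xy.mean(0);w,v=np.linalg.eigh(np.cov(xy.T));d=v[:,1]
    print(n,len(k),c,"sd",np.sqrt(w),"theta",np.arctan2(-d[0]*np.sign(d[1]),abs(d[1])))
E
python3 key.py
```

```text
4.275 [-0.78972965 -8.73260395  2.8866256 ] [-50.92967108 -24.81826322 126.58610007]
top 37 [-88.84255852  16.10499184] sd [2.68966463 5.19084419] theta 0.4846329680454035
side 245 [-74.85640579   1.12608747] sd [ 4.66317188 15.54874207] theta 0.6526489753476002
```

Request:
jog_arm --pt "-0.3 0.2 0" --pt "-0.3 0.2 0" --pt "-0.2 0.2 0" --pt "0 0.2 0" --pt "0 0.2 0" --pt "0 0.2 0" --pt "0 0 0" --pt "0 0 0" --twist '[0,0,0,0,0,0,0,0]' --hand '[-1,-1,-1,-1,-1,-1,-1,-1]'

```text
t: 5.38
position: [0.5214, -0.0268, 0.1267]
orientation: [-3.137, -0.006, -2.665]
force: [-0.5, -27.9, 3.0]
finger_gap: -0.0006
finger_force: 14.0
```

```bash
python3 key.py
```

```text
5.375 [ -0.52822724 -27.91380001   3.017101  ] [-45.39230853 -15.47037786 126.74394507]
top 42 [-93.06476915   0.7553275 ] sd [2.59974858 7.35488386] theta -1.5412596641727792
side 235 [-74.37071697   2.10351584] sd [ 3.51830574 15.62851041] theta 1.5413277487232353
```

Request:
jog_arm --pt "0 -0.6 0" --pt "0 -1 0" --pt "1 -1 0" --pt "1 0 -2" --pt "0 0 -5" --pt "0 0 -5" --pt "0 0 -3" --pt "0 0 0" --twist '[0,0,0,0,0,0,0,0]' --hand '[-1,-1,-1,-1,-1,-1,1,1]'

```text
t: 6.48
position: [0.5183, -0.0541, 0.2794]
orientation: [-3.14, 0.006, -2.666]
force: [0.4, -0.3, -1.1]
finger_gap: 0.0361
finger_force: 0.0
```

```bash
python3 key.py
python3 - <<'E'
from h import *
jog([.4045,-.3615,.171])
E
```

```text
6.475 [ 0.3592744  -0.27223876 -1.05327447] [-60.64059405 -38.26114823 279.38304901]
top 84 [-83.46257456   1.07489818] sd [ 3.12662181 11.34691953] theta -1.5485214013349784
side 220 [-74.96334618   2.74761323] sd [ 2.60959935 16.00966743] theta -1.5646453653243897
tool shift cm [ 24.07 -22.19  10.5 ] rpy [ 3.141e+00  1.000e-03 -2.666e+00] pos [ 0.5168 -0.0541  0.2763]
```

Request:
jog_arm --pt "3 -2.8 0" --pt "3 -2.8 0" --pt "3 -2.8 0" --pt "3 -2.8 0" --pt "3 -2.8 0" --pt "3 -2.8 0" --pt "3 -2.8 0" --pt "3 -2.8 0" --pt "0 0 0" --pt "0 0 0" --twist '[0,0,0,0,0,0,0,0,0,0]' --hand '[1,1,1,1,1,1,1,1,1,1]'

```text
t: 7.82
position: [0.4056, -0.363, 0.2751]
orientation: [3.14, -0.001, -2.667]
force: [0.0, 0.4, 0.0]
finger_gap: 0.0852
finger_force: 0.0
```

Run:
```python
from h import *
jog([.406,-.363,.177])
c=manip.read_camera("side");cv2.imwrite("pics/side2.png",cv2.resize(c["pixels"][40:200,300:510],None,fx=3,fy=3))
```

```text
tool shift cm [-0.04 -0.03  9.81] rpy [ 3.140e+00 -1.000e-03 -2.667e+00] pos [ 0.4056 -0.363   0.2751]
```

View pics/side2.png

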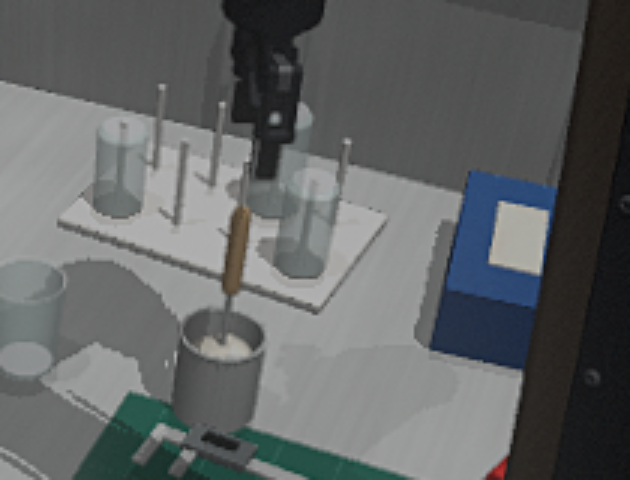

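The open gripper at (268,150) is directly above the brush handle at (237,240). I'll go down and grip.

Request:
jog_arm --pt "0 0 4" --pt "0 0 3" --pt "0 0 2.8" --pt "0 0 0" --pt "0 0 0" --pt "0 0 0" --pt "0 0 0" --pt "0 0 0" --pt "0 0 0" --twist '[0,0,0,0,0,0,0,0,0]' --hand '[1,1,1,1,-1,-1,-1,-1,-1]'

```text
t: 9.0
position: [0.4062, -0.3633, 0.179]
orientation: [-3.141, 0.0, -2.666]
force: [-0.7, 2.3, 6.4]
finger_gap: 0.017
finger_force: 58.5
```

Request:
jog_arm --pt "0 0 -2" --pt "0 0 -4" --pt "0 0 -5" --pt "0 0 -5" --pt "0 0 -5" --pt "0 0 -4" --pt "0 0 0" --pt "0 0 0" --twist '[0,0,0,0,0,0,0,0]' --hand '[-1,-1,-1,-1,-1,-1,-1,-1]'

```text
t: 10.0
position: [0.4058, -0.3629, 0.4273]
orientation: [3.14, -0.0, -2.666]
force: [-0.0, 0.5, -1.6]
finger_gap: 0.0165
finger_force: 58.7
```

Run:
```python
from h import *
jog(s2w([.002,0,.40]))
for d in (92,60,10): print(d,(w2s(p2w([0,0,(5+d+172)/1000]))*1000).round(1))
for n in("top","side"):
    c=manip.read_camera(n);P=cloud(c).reshape(-1,3);g=manip.read_state()["position"]
    q=P-g;q=q[(np.hypot(q[:,0],q[:,1])<.06)&(q[:,2]<-.03)&(q[:,2]>-.2)]
    print(n,len(q),q[:,2].min() if len(q) else 0)
    for a in np.arange(-.18,-.03,.03):
        k=q[abs(q[:,2]-a)<.015]; 
        if len(k):print(round(a,3),len(k),k.mean(0).round(4))
```

```text
tool shift cm [-30.41  26.13   2.76] rpy [ 3.14  -0.    -2.666] pos [ 0.4058 -0.3629  0.4273]
92 [-90.6   0.  321.3]
60 [-73.9   0.  294. ]
10 [-47.7  -0.  251.4]
top 93 -0.16674755672435854
-0.18 2 [ 0.018   0.0192 -0.1661]
-0.15 53 [ 0.0192  0.0185 -0.1518]
-0.12 38 [ 0.0227  0.0134 -0.1206]
side 779 -0.17409887979947397
-0.18 18 [-0.0053  0.0201 -0.169 ]
-0.15 266 [-0.0057  0.0195 -0.1499]
-0.12 354 [-0.0046  0.0148 -0.1172]
-0.09 57 [-0.0015  0.0022 -0.0958]
-0.06 34 [-0.0015  0.0031 -0.0594]
```

Request:
jog_arm --pt "-3.05 2.6 0" --pt "-3.05 2.6 0" --pt "-3.05 2.6 0" --pt "-3.05 2.6 0" --pt "-3.05 2.6 0" --pt "-3.05 2.6 0" --pt "-3.05 2.6 0" --pt "-3.05 2.6 0" --pt "-3.05 2.6 0" --pt "-3.05 2.6 0" --twist '[0,0,0,0,0,0,0,0,0,0]' --hand '[-1,-1,-1,-1,-1,-1,-1,-1,-1,-1]'

```text
t: 11.35
position: [0.5582, 0.0089, 0.4271]
orientation: [3.141, -0.002, -2.666]
force: [0.1, -0.8, -1.4]
finger_gap: 0.0166
finger_force: 58.7
```

Request:
jog_arm --pt "0 0 2.5" --pt "0 0 1" --pt "0 0 0" --pt "0 0 0" --twist '[0,0,0,0]' --hand '[-1,-1,-1,-1]'

```text
t: 11.85
position: [0.5582, 0.0071, 0.3942]
orientation: [-3.141, 0.001, -2.666]
force: [0.5, -0.6, -0.3]
finger_gap: 0.0165
finger_force: 58.8
```

Run:
```python
from h import *
jog(s2w([.002,0,.319]))
```

```text
tool shift cm [0.09 0.22 7.52] rpy [-3.141e+00  1.000e-03 -2.666e+00] pos [0.5582 0.0071 0.3942]
```

Request:
jog_arm --pt "0.1 0.2 2.5" --pt "0 0 2" --pt "0 0 1.2" --pt "0 0 0.8" --pt "0 0 0.5" --pt "0 0 0.5" --pt "0 0 0" --twist '[0,0,0,0,0,0,0]' --hand '[-1,-1,-1,-1,-1,-1,-1]'

```text
t: 12.72
position: [0.5562, 0.009, 0.3182]
orientation: [3.142, -0.0, -2.666]
force: [0.6, -0.4, -0.7]
finger_gap: 0.0165
finger_force: 58.8
```

Run:
```python
from h import *
jog(s2w([.002,0,.319]))
c=manip.read_camera("side");cv2.imwrite("pics/side3.png",cv2.resize(c["pixels"][120:290,180:360],None,fx=3,fy=3))
```

```text
tool shift cm [-0.01 -0.04 -0.08] rpy [ 3.142 -0.    -2.666] pos [0.5562 0.009  0.3182]
```

View pics/side3.png

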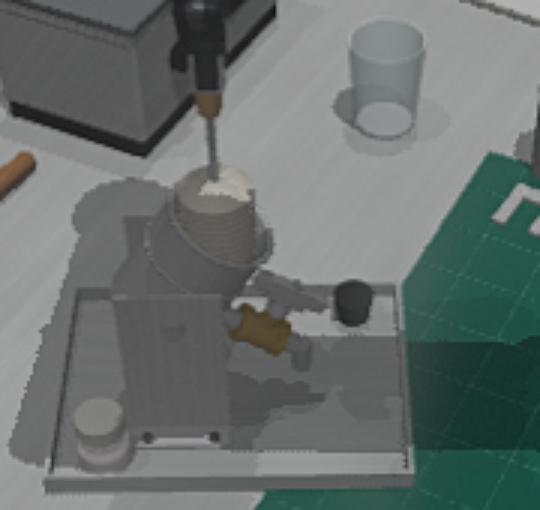

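The bristle head at (220,210) sits in the pot's mouth and touches nothing, and the key at (290,290) is in line with the pipe. Next I'll tilt the brush against the front wall.

Request:
jog_arm --pt "0.7 0 0" --pt "0.7 0 0" --pt "0.7 0 0.1" --pt "0.7 0 0.1" --pt "0.7 0 0.1" --pt "0.7 0 0.15" --pt "0 0 0" --twist '[0,0,0,0,0,0,0]' --hand '[-1,-1,-1,-1,-1,-1,-1]'

```text
t: 13.65
position: [0.52, -0.0104, 0.3162]
orientation: [-3.14, 0.006, -2.665]
force: [2.9, 2.4, 6.5]
finger_gap: 0.0165
finger_force: 60.5
```

```bash
cat > tilt.py <<'E'
from h import *
s=manip.read_state();g=s["position"];gs=w2s(g)
print("t",s["t"],"F",s["force"].round(1),"M",s["moment"].round(2),"station",(gs*1000).round(1),"pot",(w2p(g)*1000).round(1))
c=manip.read_camera("side");P=cloud(c)
col=c["pixels"].astype(int)
# handle/shaft points: station coords relative to TCP, below tips
q=(w2s(P.reshape(-1,3))-gs)
m=(np.hypot(q[:,0],q[:,1])<.11)&(q[:,2]<-.028)&(q[:,2]>-.098)&(abs(q[:,1])<.016)
k=q[m]
if len(k)>10:
    for a in(-.035,-.045,-.055,-.065,-.075,-.085,-.095):
        kk=k[abs(k[:,2]-a)<.005]
        if len(kk):print(a,len(kk),np.median(kk,0).round(4))
    A=np.polyfit(k[:,2],k[:,0],1);print("tilt (x per -z)",np.arctan(-A[0]))
E
python3 tilt.py
```

```text
t 13.65 F [2.9 2.4 6.5] M [ 0.9  -1.64 -0.04] station [-3.920e+01 -1.000e-01  3.162e+02] pot [ 4.120e+01 -1.000e-01  2.377e+02]
-0.035 38 [ 0.0095  0.0059 -0.035 ]
-0.045 17 [ 0.0099  0.0045 -0.0429]
-0.055 12 [ 0.0124  0.0015 -0.055 ]
-0.065 13 [ 0.0148  0.0013 -0.064 ]
-0.075 12 [ 0.0171  0.0017 -0.0744]
-0.085 13 [ 0.0195  0.0008 -0.0842]
-0.095 8 [ 0.0219  0.0017 -0.0935]
tilt (x per -z) 0.2034445085704092
```

Request:
jog_arm --pt "0.7 0 0.15" --pt "0.7 0 0.2" --pt "0.7 0 0.2" --pt "0.7 0 0.3" --pt "0.7 0 0.3" --pt "0.7 0 0.3" --pt "0 0 0" --twist '[0,0,0,0,0,0,0]' --hand '[-1,-1,-1,-1,-1,-1,-1]'

```text
t: 14.58
position: [0.4815, -0.0299, 0.3001]
orientation: [-3.141, 0.002, -2.666]
force: [2.5, 0.0, 3.3]
finger_gap: 0.0164
finger_force: 61.6
```

```bash
python3 tilt.py
```

```text
t 14.575 F [2.5 0.  3.3] M [ 0.37 -1.39 -0.04] station [-8.230e+01  2.000e-01  3.001e+02] pot [-4.000e+00  2.000e-01  2.465e+02]
-0.035 31 [ 0.0222  0.0059 -0.0341]
-0.045 15 [ 0.0282  0.0015 -0.0467]
-0.055 15 [ 0.0324  0.0014 -0.0566]
-0.065 13 [ 0.0385  0.0016 -0.0657]
-0.075 14 [ 0.0428  0.0015 -0.0748]
-0.085 146 [ 0.0634  0.0021 -0.0864]
-0.095 87 [ 0.0492  0.0062 -0.094 ]
tilt (x per -z) 0.5989329367023755
```

Request:
jog_arm --pt "-0.36 0 0.59" --pt "-0.36 0 0.59" --pt "-0.36 0 0.59" --pt "-0.36 0 0.59" --pt "-0.36 0 0.59" --pt "-0.36 0 0.59" --pt "-0.36 0 0.59" --pt "-0.36 0 0.59" --pt "0 0 0" --twist '[0,0,0,0,0,0,0,0,0]' --hand '[-1,-1,-1,-1,-1,-1,-1,-1,-1]'

```text
t: 15.75
position: [0.5072, -0.0161, 0.2512]
orientation: [3.141, -0.001, -2.666]
force: [3.8, 1.6, -1.2]
finger_gap: 0.0167
finger_force: 61.2
```

```bash
python3 tilt.py
```

```text
t 15.75 F [ 3.8  1.6 -1.2] M [ 1.   -2.2  -0.06] station [-53.1   0.6 251.2] pot [ -4.7   0.6 189.6]
-0.035 25 [ 0.0218  0.0058 -0.0346]
-0.045 9 [ 0.0283  0.0012 -0.0453]
-0.055 45 [ 0.0834  0.0015 -0.0556]
-0.065 35 [ 0.0881  0.0036 -0.0654]
-0.075 35 [ 0.0952  0.0032 -0.0752]
-0.085 137 [ 0.0653  0.0019 -0.0859]
-0.095 105 [ 0.0446  0.004  -0.0944]
tilt (x per -z) 0.2840698273588474
```

Request:
jog_arm --pt "-0.16 0 0.25" --pt "-0.16 0 0.25" --pt "-0.1 0 0.17" --pt "0 0 0" --twist '[0,0,0,0]' --hand '[-1,-1,-1,-1]'

```text
t: 16.3
position: [0.5109, -0.0144, 0.2452]
orientation: [3.141, -0.0, -2.666]
force: [2.1, 0.6, 0.8]
finger_gap: 0.0167
finger_force: 61.4
```

```bash
python3 tilt.py
```

```text
t 16.3 F [2.1 0.6 0.8] M [ 0.74 -1.7  -0.02] station [-49.    0.4 245.2] pot [ -4.3   0.4 182.4]
-0.035 26 [ 0.0221  0.0058 -0.0347]
-0.045 26 [ 0.0792  0.0012 -0.0484]
-0.055 42 [ 0.0809  0.0032 -0.0542]
-0.065 32 [ 0.0886  0.0035 -0.0639]
-0.075 42 [ 0.0942  0.0023 -0.0759]
-0.085 116 [ 0.0602 -0.0004 -0.0867]
-0.095 94 [ 0.0433  0.0007 -0.0937]
tilt (x per -z) 0.1838684426171994
```

Request:
jog_arm --pt "-0.1 0 0.17" --pt "-0.05 0 0.1" --pt "0 0 0" --twist '[0,0,0]' --hand '[-1,-1,-1]'

```text
t: 16.73
position: [0.5123, -0.0137, 0.2426]
orientation: [-3.142, 0.0, -2.666]
force: [2.6, 1.8, 2.4]
finger_gap: 0.0166
finger_force: 61.6
```

Request:
jog_arm --pt "-0.05 0 0.1" --pt "-0.05 0 0.1" --pt "0 0 0" --twist '[0,0,0]' --hand '[-1,-1,-1]'

```text
t: 17.1
position: [0.513, -0.0135, 0.2411]
orientation: [-3.141, -0.0, -2.666]
force: [1.3, 0.6, 6.8]
finger_gap: 0.0165
finger_force: 62.0
```

```bash
python3 tilt.py
```

```text
t 17.1 F [1.3 0.6 6.8] M [ 0.51 -0.71  0.04] station [-4.680e+01  2.000e-01  2.411e+02] pot [ -4.6   0.2 177.7]
-0.035 27 [ 0.0218  0.0061 -0.0336]
-0.045 40 [ 0.0771  0.0018 -0.045 ]
-0.055 36 [ 0.082   0.0032 -0.0554]
-0.065 34 [ 0.0888  0.0033 -0.0651]
-0.075 40 [ 0.0941  0.0032 -0.0747]
-0.085 116 [ 0.0562 -0.0022 -0.0857]
-0.095 69 [ 0.0436 -0.0005 -0.0938]
tilt (x per -z) 0.1436012766410518
```

Request:
jog_arm --pt "0.42 0 -0.68" --pt "0.42 0 -0.68" --pt "0.42 0 -0.68" --pt "0.42 0 -0.68" --pt "0.42 0 -0.68" --pt "0.42 0 -0.68" --pt "0.42 0 -0.68" --pt "0.42 0 -0.68" --pt "0 0 0" --twist '[0,0,0,0,0,0,0,0,0]' --hand '[-1,-1,-1,-1,-1,-1,-1,-1,-1]'

```text
t: 18.27
position: [0.4832, -0.0289, 0.2961]
orientation: [-3.141, 0.001, -2.666]
force: [1.4, 1.3, 4.2]
finger_gap: 0.0168
finger_force: 61.6
```

```bash
python3 tilt.py
```

```text
t 18.275 F [1.4 1.3 4.2] M [ 0.83 -1.22  0.07] station [-8.040e+01  2.000e-01  2.961e+02] pot [-4.500e+00  2.000e-01  2.422e+02]
-0.035 32 [ 0.0214  0.0061 -0.034 ]
-0.045 11 [ 0.0283  0.0018 -0.0443]
-0.055 14 [ 0.0325  0.0012 -0.0544]
-0.065 14 [ 0.0377  0.0005 -0.0646]
-0.075 16 [ 0.043   0.0012 -0.074 ]
-0.085 143 [ 0.0639  0.0027 -0.0862]
-0.095 91 [ 0.0496  0.0056 -0.094 ]
tilt (x per -z) 0.6072345964982457
```

Request:
jog_arm --pt "-0.25 0 -0.15" --pt "-0.25 0 -0.15" --pt "-0.25 0 -0.15" --pt "-0.25 0 -0.15" --pt "0 0 0" --twist '[0,0,0,0,0]' --hand '[-1,-1,-1,-1,-1]'

```text
t: 18.95
position: [0.4921, -0.024, 0.3008]
orientation: [3.141, -0.001, -2.666]
force: [-0.8, -0.0, -0.1]
finger_gap: 0.0165
finger_force: 61.1
```

```bash
python3 tilt.py
```

```text
t 18.95 F [-0.8 -0.  -0.1] M [-0.    0.02 -0.05] station [-70.2   0.4 300.8] pot [  6.7   0.4 240.8]
-0.035 31 [ 0.0217  0.0056 -0.0345]
-0.045 14 [ 0.026   0.0023 -0.0444]
-0.055 16 [ 0.0302  0.0011 -0.0551]
-0.065 12 [ 0.0363  0.0007 -0.0651]
-0.075 14 [ 0.0407  0.0014 -0.0738]
-0.085 128 [ 0.0629  0.0015 -0.0874]
-0.095 95 [ 0.0491  0.006  -0.0936]
tilt (x per -z) 0.5857704443793094
```

Request:
jog_arm --pt "0.25 0 0.15" --pt "0.25 0 0.15" --pt "0.25 0 0.15" --pt "0.25 0 0.15" --pt "0.25 0 0.15" --pt "0.25 0 0.15" --pt "0 0 0" --twist '[0,0,0,0,0,0,0]' --hand '[-1,-1,-1,-1,-1,-1,-1]'

```text
t: 19.88
position: [0.4791, -0.031, 0.2925]
orientation: [-3.141, 0.001, -2.666]
force: [2.8, 0.5, 4.7]
finger_gap: 0.0167
finger_force: 61.8
```

```bash
python3 tilt.py
```

```text
t 19.875 F [2.8 0.5 4.7] M [ 0.66 -1.37 -0.  ] station [-8.490e+01  2.000e-01  2.925e+02] pot [-1.020e+01  2.000e-01  2.415e+02]
-0.035 30 [ 0.024   0.0054 -0.0346]
-0.045 12 [ 0.0309  0.0012 -0.047 ]
-0.055 15 [ 0.0351  0.0012 -0.0563]
-0.065 12 [ 0.0413  0.0006 -0.065 ]
-0.075 15 [ 0.0475  0.0018 -0.0747]
-0.085 162 [ 0.0679  0.0031 -0.0843]
-0.095 82 [ 0.05    0.0056 -0.0937]
tilt (x per -z) 0.6271814157172957
```

Request:
jog_arm --pt "-0.42 0 0.68" --pt "-0.42 0 0.68" --pt "-0.42 0 0.68" --pt "-0.42 0 0.68" --pt "-0.42 0 0.68" --pt "-0.42 0 0.68" --pt "-0.42 0 0.68" --pt "-0.2 0 0.3" --pt "-0.1 0 0.15" --pt "0 0 0" --twist '[0,0,0,0,0,0,0,0,0,0]' --hand '[-1,-1,-1,-1,-1,-1,-1,-1,-1,-1]'

```text
t: 21.18
position: [0.5076, -0.016, 0.2397]
orientation: [3.141, -0.0, -2.666]
force: [3.9, 1.6, 0.7]
finger_gap: 0.0169
finger_force: 61.4
```

Request:
jog_arm --pt "-0.05 0 0.09" --pt "-0.05 0 0.09" --pt "0 0 0" --twist '[0,0,0]' --hand '[-1,-1,-1]'

```text
t: 21.55
position: [0.5085, -0.0157, 0.2383]
orientation: [-3.142, 0.0, -2.666]
force: [2.0, 0.4, 4.2]
finger_gap: 0.0167
finger_force: 61.6
```

```bash
python3 tilt.py|head -3
```

```text
t 21.55 F [2.  0.4 4.2] M [ 0.69 -1.46 -0.05] station [-51.8   0.4 238.3] pot [-10.3   0.4 177.9]
-0.035 26 [ 0.023   0.0057 -0.0339]
-0.045 42 [ 0.0828  0.0026 -0.0435]
```

Request:
jog_arm --pt "-0.2 0 -0.12" --pt "-0.2 0 -0.1" --pt "0.4 0 0.2" --pt "0.42 0 -0.68" --pt "0.42 0 -0.68" --pt "0.42 0 -0.68" --pt "0.42 0 -0.68" --pt "0.42 0 -0.68" --pt "0.42 0 -0.68" --pt "0.42 0 -0.68" --twist '[0,0,0,0,0,0,0,0,0,0]' --hand '[-1,-1,-1,-1,-1,-1,-1,-1,-1,-1]'

```text
t: 22.85
position: [0.4821, -0.0292, 0.2865]
orientation: [3.142, 0.0, -2.666]
force: [3.7, 1.6, -1.5]
finger_gap: 0.0163
finger_force: 61.2
```

Request:
jog_arm --pt "0.42 0 -0.68" --pt "0 0 0" --twist '[0,0]' --hand '[-1,-1]'

```text
t: 23.1
position: [0.4786, -0.0313, 0.2937]
orientation: [-3.141, 0.001, -2.666]
force: [1.3, 1.3, 3.4]
finger_gap: 0.0169
finger_force: 61.6
```

```bash
python3 tilt.py
```

```text
t 23.1 F [1.3 1.3 3.4] M [ 0.54 -0.88  0.  ] station [-8.550e+01  2.000e-01  2.937e+02] pot [-1.010e+01  2.000e-01  2.428e+02]
-0.035 28 [ 0.0217  0.0061 -0.0334]
-0.045 16 [ 0.0296  0.0016 -0.0447]
-0.055 14 [ 0.0357  0.0021 -0.0537]
-0.065 15 [ 0.0419  0.0011 -0.0648]
-0.075 17 [ 0.0483  0.0012 -0.0761]
-0.085 161 [ 0.0684  0.0031 -0.0845]
-0.095 74 [ 0.0488  0.0062 -0.0938]
tilt (x per -z) 0.6305199914325371
```

Request:
jog_arm --pt "-0.42 0 0.68" --pt "-0.42 0 0.68" --pt "-0.42 0 0.68" --pt "-0.42 0 0.68" --pt "-0.42 0 0.68" --pt "-0.42 0 0.68" --pt "-0.42 0 0.68" --pt "-0.25 0 0.4" --pt "-0.12 0 0.2" --pt "0 0 0" --twist '[0,0,0,0,0,0,0,0,0,0]' --hand '[-1,-1,-1,-1,-1,-1,-1,-1,-1,-1]'

```text
t: 24.4
position: [0.5081, -0.0158, 0.2389]
orientation: [3.141, -0.0, -2.666]
force: [3.3, 1.8, -0.8]
finger_gap: 0.0171
finger_force: 61.2
```

Request:
jog_arm --pt "-0.05 0 0.05" --pt "0 0 0" --pt "0.42 0 -0.68" --pt "0.42 0 -0.68" --pt "0.42 0 -0.68" --pt "0.42 0 -0.68" --pt "0.42 0 -0.68" --pt "0.42 0 -0.68" --pt "0.42 0 -0.68" --pt "0.42 0 -0.68" --twist '[0,0,0,0,0,0,0,0,0,0]' --hand '[-1,-1,-1,-1,-1,-1,-1,-1,-1,-1]'

```text
t: 25.65
position: [0.4784, -0.0311, 0.2936]
orientation: [3.142, 0.0, -2.666]
force: [3.2, 2.2, -0.1]
finger_gap: 0.0166
finger_force: 61.3
```

Request:
jog_arm --pt "0 0 0" --pt "0 0 0" --twist '[0,0]' --hand '[-1,-1]'

```text
t: 25.9
position: [0.4787, -0.0312, 0.2933]
orientation: [-3.141, 0.0, -2.666]
force: [2.5, 0.8, 3.0]
finger_gap: 0.0166
finger_force: 61.6
```

```bash
python3 tilt.py
```

```text
t 25.9 F [2.5 0.8 3. ] M [ 0.53 -0.96 -0.  ] station [-85.4   0.3 293.3] pot [-10.2   0.3 242.4]
-0.035 26 [ 0.0235  0.0058 -0.0328]
-0.045 18 [ 0.0295  0.0015 -0.0454]
-0.055 11 [ 0.0356  0.0006 -0.0547]
-0.065 17 [ 0.0418  0.0015 -0.0644]
-0.075 13 [ 0.048   0.0016 -0.074 ]
-0.085 165 [ 0.0666  0.003  -0.0846]
-0.095 73 [ 0.0486  0.0068 -0.0934]
tilt (x per -z) 0.6372243866269526
```

Request:
jog_arm --pt "-0.8 0 -0.46" --pt "-0.8 0 -0.41" --pt "-0.8 0 -0.36" --pt "-0.8 0 -0.31" --pt "-0.8 0 -0.26" --pt "-0.8 0 -0.22" --pt "-0.8 0 -0.18" --pt "0 0 0" --twist '[0,0,0,0,0,0,0,0]' --hand '[-1,-1,-1,-1,-1,-1,-1,-1]'

```text
t: 26.95
position: [0.5274, -0.0059, 0.3142]
orientation: [3.141, -0.005, -2.666]
force: [-4.8, -3.3, -1.3]
finger_gap: 0.0165
finger_force: 60.1
```

```bash
python3 tilt.py
```

```text
t 26.95 F [-4.8 -3.3 -1.3] M [-1.36  2.01 -0.01] station [-30.5   0.4 314.2] pot [ 47.5   0.4 231.5]
-0.035 38 [ 0.0124  0.0054 -0.0345]
-0.045 14 [ 0.0129  0.0044 -0.0432]
-0.055 13 [ 0.0173  0.0013 -0.0545]
-0.065 12 [ 0.0198  0.0009 -0.065 ]
-0.075 13 [ 0.0223  0.0004 -0.0756]
-0.085 11 [ 0.0248  0.0012 -0.0846]
-0.095 67 [ 0.039   0.0003 -0.097 ]
tilt (x per -z) 0.3974269692755607
```

Request:
jog_arm --pt "-0.8 0 -0.14" --pt "-0.8 0 -0.1" --pt "-0.8 0 -0.07" --pt "-0.8 0 -0.03" --pt "-0.5 0 0" --pt "0 0 0" --twist '[0,0,0,0,0,0]' --hand '[-1,-1,-1,-1,-1,-1]'

```text
t: 27.75
position: [0.5606, 0.0111, 0.3181]
orientation: [3.142, -0.003, -2.666]
force: [-4.9, -2.7, 1.3]
finger_gap: 0.0167
finger_force: 59.2
```

```bash
python3 tilt.py
```

```text
t 27.75 F [-4.9 -2.7  1.3] M [-1.15  2.09 -0.01] station [6.800e+00 3.000e-01 3.181e+02] pot [ 81.4   0.3 215.4]
-0.035 40 [-0.0019  0.006  -0.0354]
-0.045 14 [-0.0014  0.0056 -0.0433]
-0.055 12 [-0.0007  0.001  -0.0541]
-0.065 12 [-0.002   0.0009 -0.0644]
-0.075 12 [-0.0012  0.0017 -0.0739]
-0.085 13 [-0.0024  0.0007 -0.0855]
-0.095 8 [-0.003   0.0011 -0.0948]
tilt (x per -z) -0.00864866867289722
```

Request:
jog_arm --pt "0.3 0 -1" --pt "0 0 -3" --pt "0 0 -4" --pt "0 0 -3" --pt "3 -2.6 0" --pt "3 -2.6 0" --pt "3 -2.6 0" --pt "3 -2.6 0" --pt "3 -2.6 0" --pt "3 -2.6 0" --twist '[0,0,0,0,0,0,0,0,0,0]' --hand '[-1,-1,-1,-1,-1,-1,-1,-1,-1,-1]'

```text
t: 29.05
position: [0.4702, -0.2119, 0.4298]
orientation: [-3.14, 0.003, -2.665]
force: [0.5, -0.7, -2.4]
finger_gap: 0.0169
finger_force: 59.0
```

```bash
cat > jar.py <<'E'
from h import *
s=manip.read_state();g=s["position"]
for n in("top","side"):
    P=cloud(manip.read_camera(n)).reshape(-1,3)
    k=P[(np.hypot(P[:,0]-.407,P[:,1]+.363)<.06)&(abs(P[:,2]-.083)<.006)]
    print(n,"jar",len(k),cv2.minEnclosingCircle(k[:,:2].astype(np.float32)*1000) if len(k)>5 else 0)
    q=P-g
    for a,b in((-.18,-.165),(-.165,-.15),(-.15,-.135),(-.135,-.12),(-.12,-.105),(-.10,-.085),(-.08,-.06),(-.06,-.04)):
        k=q[(np.hypot(q[:,0],q[:,1])<.05)&(q[:,2]>a)&(q[:,2]<b)]
        if len(k):print(a,len(k),np.median(k,0).round(4),"x",k[:,0].min().round(3),k[:,0].max().round(3),"y",k[:,1].min().round(3),k[:,1].max().round(3))
jog([.4065,-.3635,.40])
E
python3 jar.py
```

```text
top jar 151 ((407.8746643066406, -364.0201721191406), 39.40181350708008)
side jar 195 ((405.4792175292969, -363.8350524902344), 40.338871002197266)
-0.18 8 [-0.0055  0.0169 -0.1676] x -0.018 0.008 y 0.004 0.019
-0.165 137 [-0.0107  0.0184 -0.1564] x -0.029 0.024 y -0.011 0.027
-0.15 145 [-0.0098  0.0188 -0.1427] x -0.029 0.024 y -0.013 0.027
-0.135 152 [-0.0113  0.0179 -0.1277] x -0.029 0.021 y -0.011 0.025
-0.12 233 [-0.0101  0.0136 -0.1104] x -0.03 0.024 y -0.022 0.025
-0.1 19 [-0.003  -0.0015 -0.0908] x -0.005 0.008 y -0.004 0.002
-0.08 25 [-0.0039 -0.0017 -0.0701] x -0.006 -0.001 y -0.006 0.001
-0.06 32 [-0.0038 -0.0005 -0.0487] x -0.009 0.004 y -0.005 0.004
tool shift cm [ 12.46 -10.49   2.98] rpy [-3.140e+00  2.000e-03 -2.668e+00] pos [ 0.4695 -0.2133  0.4299]
```

Request:
jog_arm --pt "3.1 -2.6 0" --pt "3.1 -2.6 0" --pt "3.1 -2.6 0" --pt "3.1 -2.6 0" --pt "0 0 0" --pt "0 0 4" --pt "0 0 4" --pt "0 0 0" --pt "0 0 0" --twist '[0,0,0,0,0,0,0,0,0]' --hand '[-1,-1,-1,-1,-1,-1,-1,-1,-1]'

```text
t: 30.28
position: [0.4086, -0.3604, 0.3507]
orientation: [-3.139, 0.001, -2.665]
force: [0.7, -0.0, -0.2]
finger_gap: 0.0165
finger_force: 59.1
```

```bash
sed -i 's/\[.4065,-.3635,.40\]/[.408,-.364,.180]/' jar.py; python3 jar.py
python3 - <<'E'
from h import *
c=manip.read_camera("side");cv2.imwrite("pics/side4.png",cv2.resize(c["pixels"][40:200,300:510],None,fx=3,fy=3))
E
```

```text
top jar 28 ((434.25189208984375, -343.7096862792969), 17.381532669067383)
side jar 201 ((403.90484619140625, -363.58758544921875), 41.30883026123047)
-0.18 8 [-0.0051  0.0189 -0.1673] x -0.013 0.017 y 0.014 0.022
-0.165 92 [-0.0077  0.0204 -0.1567] x -0.026 0.023 y -0.003 0.028
-0.15 112 [-0.007   0.021  -0.1424] x -0.027 0.025 y -0.006 0.028
-0.135 123 [-0.0054  0.0211 -0.128 ] x -0.027 0.027 y -0.007 0.031
-0.12 185 [-0.0053  0.0173 -0.1103] x -0.028 0.027 y -0.016 0.028
-0.1 17 [-0.0014  0.0019 -0.0932] x -0.004 0.002 y -0.002 0.009
-0.08 22 [-0.0009  0.0005 -0.0687] x -0.004 0.002 y -0.002 0.005
-0.06 21 [-0.0024  0.003  -0.0466] x -0.009 0.005 y -0.003 0.008
tool shift cm [ 0.25 -0.23 17.08] rpy [-3.138e+00  2.000e-03 -2.665e+00] pos [ 0.4086 -0.3605  0.3508]
```

View pics/side4.png

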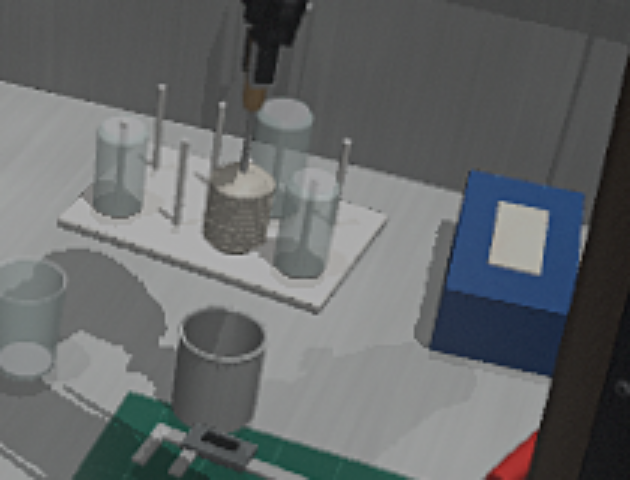

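The brush at (240,205) hangs upright over the empty jar at (220,365). I'll lower it.

Request:
jog_arm --pt "0.45 -0.3 0" --pt "0 0 3" --pt "0 0 3" --pt "0 0 2.5" --pt "0 0 2.5" --pt "0 0 2" --pt "0 0 1.5" --pt "0 0 1" --pt "0 0 0" --twist '[0,0,0,0,0,0,0,0,0]' --hand '[-1,-1,-1,-1,-1,-1,-1,-1,-1]'

```text
t: 31.55
position: [0.4047, -0.3649, 0.1932]
orientation: [3.141, -0.001, -2.666]
force: [-0.0, -0.1, -0.3]
finger_gap: 0.0166
finger_force: 59.1
```

Request:
jog_arm --pt "0 0 0.5" --pt "0 0 0.3" --pt "0 0 0" --twist '[0,0,0]' --hand '[-1,-1,-1]'

```text
t: 31.92
position: [0.4049, -0.3649, 0.1855]
orientation: [-3.142, 0.0, -2.666]
force: [0.2, 0.9, -1.6]
finger_gap: 0.0163
finger_force: 59.1
```

Request:
jog_arm --pt "0 0 0.3" --pt "0 0 0.15" --pt "0 0 0" --twist '[0,0,0]' --hand '[-1,-1,-1]'

```text
t: 32.3
position: [0.4048, -0.3649, 0.1809]
orientation: [3.141, -0.0, -2.666]
force: [0.8, -0.5, -0.9]
finger_gap: 0.016
finger_force: 59.1
```

Request:
jog_arm --pt "0 0 0.1" --pt "0 0 0.1" --pt "0 0 0" --twist '[0,0,0]' --hand '[-1,-1,-1]'

```text
t: 32.67
position: [0.4049, -0.3649, 0.1789]
orientation: [3.141, -0.0, -2.666]
force: [0.8, -0.3, -1.1]
finger_gap: 0.0162
finger_force: 59.1
```

Request:
jog_arm --pt "0 0 0.1" --pt "0 0 0.1" --pt "0 0 0" --twist '[0,0,0]' --hand '[-1,-1,-1]'

```text
t: 33.05
position: [0.4051, -0.3651, 0.1774]
orientation: [-3.141, 0.0, -2.666]
force: [0.8, 0.6, 2.9]
finger_gap: 0.0164
finger_force: 59.5
```

Request:
jog_arm --pt "0 0 0" --pt "0 0 0" --pt "0 0 0" --pt "0 0 0" --pt "0 0 0" --pt "0 0 0" --twist '[0,0,0,0,0,0]' --hand '[-0.4,0.2,1,1,1,1]'

```text
t: 33.8
position: [0.4049, -0.3649, 0.177]
orientation: [3.142, 0.0, -2.666]
force: [-0.3, 0.3, 0.8]
finger_gap: 0.0854
finger_force: 0.0
```

Request:
jog_arm --pt "0 0 -2" --pt "0 0 -4" --pt "0 0 -4" --pt "0 0 -4" --pt "0 0 0" --pt "0 0 0" --twist '[0,0,0,0,0,0]' --hand '[1,1,1,1,1,1]'

```text
t: 34.55
position: [0.4047, -0.3647, 0.3166]
orientation: [3.141, 0.0, -2.666]
force: [0.0, 0.1, 0.4]
finger_gap: 0.0852
finger_force: 0.0
```

```bash
python3 key.py
python3 - <<'E'
from h import *
c=manip.read_camera("side");cv2.imwrite("pics/side5.png",c["pixels"])
P=cloud(c).reshape(-1,3);k=P[(np.hypot(P[:,0]-.406,P[:,1]+.363)<.03)&(P[:,2]>.1)&(P[:,2]<.225)]
print(len(k),k[:,2].max(),[k[abs(k[:,2]-a)<.01].mean(0).round(4) for a in(.14,.17,.2)])
E
```

```text
34.55 [0.03130386 0.14953638 0.37951843] [-303.97703553 -262.24728333  316.61760061]
top 110 [-78.11969914   0.78101599] sd [ 3.26304545 14.29449947] theta 1.5654951886720194
side 218 [-75.1275437    2.82820356] sd [ 2.44985907 16.11250563] theta 1.570138674533315
221 0.21313308670782138 [array([ 0.4029, -0.3592,  0.1412]), array([ 0.4034, -0.3587,  0.1702]), array([ 0.4047, -0.3593,  0.201 ])]
```

View pics/side5.png

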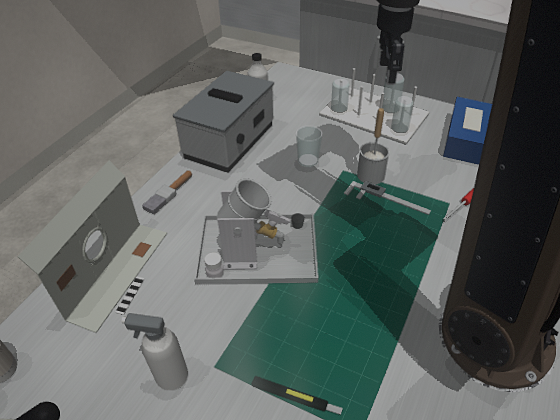

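The brush stands upright and free in its jar at (375,150), the key at (270,230) is open, and the other things are where they started.

```bash
python3 -c "
from rig import manip
print(manip.sign_off())"
```

```text
the job is handed in; nothing more can be done
None
```

I opened the drain cock fully, gave the pot three up-and-down strokes with the brush (one more than asked, in case the first didn't count), stood the brush back upright in its jar, and handed in at about 35 s of the 67 s; the hand-in returned no verdict.

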